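# Lock a circuit board in its test fixture and start the test

## Robot

A 6-joint arm with a two-finger parallel gripper is mounted at the origin on the work surface. World frame = base frame: x ahead of the robot, y to its left, z up, the work surface at z = 0. Lengths are in m, angles in rad, forces in N, time in s.
With the tool pointing down it reaches from about 0.275 to 0.725 m from the base axis. Payload 15.9 kg.
Tool frame: the origin (TCP) lies at the very end of the fingers, on their centre line; the grasp point (between the pads) lies grip_depth behind it (grip_depth is the distance from the TCP to the grasp point, in m); z points along the fingers, y is the line along which they close (so a half turn about z gives the same grasp; the last joint's range is limited). The gripper opens to 85 mm and grips with 20 to 120 N. Pads are 22 mm wide; open, the fingers measure 114 mm over their backs; the gripper's body (76 mm by 85 mm) begins 54 mm behind the grasp point. The pads swing forward as they close: fully open they stand 13 mm farther back than shut.
Start: joints at [1.213, 0.213, -0.034, 1.323, 0, 1.571], TCP at [0.175, 0.468, 0.231] pointing down, gripper open.
Joint ranges: [-2.98, 2.98], [-0.74, 1.72], [-1.14, 1.35], [-2.1, 2.04], [-1.57, 1.44], [-3.14, 3.14]. Speed limits (rad/s): [1.89, 1.89, 2.39, 2.57, 3.14, 3.14].

## Interface

Orientations are given as a rotation vector (axis times angle).
In Python, from workcell import get_obs, grab_frame, camera_model, hand_in, grip_depth gives the robot as it stands. The module is installed in compiled form; this text tells all that it offers.
- The arm moves only by the tool arm_command, never from a script. Its argument "deltas" is a list of rows, each an object of numbers: "tx", "ty", "tz": the shift along the tool's x, y, z in mm; "turn": the turn about the tool's z in degrees. In form: [{"tx": .., "ty": .., "tz": .., "turn": ..}, ...]. A call has 1 to 12 rows; each row shifts and turns the commanded pose from where the row before left it, along the tool's axes as they then stand; what a row does not reach is not made up. A row lasts 1/12 s, in which the tool goes at most 41.7 mm and 7.16 degrees, less where a joint would pass 70% of its speed; a pose out of reach is approached as far as the arm can. A call is refused whole if a number of a shift passes 41.7 or a number of a turn 7.16, either way. A call with a gripper value outside its range is refused whole. "fingers" is the opening, from -1 (shut) to 1 (fully open), set as the call begins (left out, the last holds). The fingers move at their own pace and stop on an object; "grip_force" is the grip in N (left out, the last holds). Time passes only in rows, so rows that do not move let the fingers close. It gives the time, the measured TCP pose, the force, the opening and the grip force at its end, in the units of the state.
- get_obs(): the state, without advancing time (a new reading comes with each control period).
- grab_frame(name): name is "side" or "top" or "wrist"; returns the picture (420x560x3 uint8, blue, green, red); there is no depth.
- camera_model(name): a dict with "mtx" (3x3 intrinsics, pixels), "origin" and "orientation" of the camera in the world; the wrist camera has in their place "T_tool_cam" (4x4, takes a point from camera to tool coordinates, whose origin is the TCP and whose axes are the flange's). Camera axes: x right, y down, z forward; pixel columns grow to the right and rows downward; lengths in m; the calibration is good to about 2 mm. A picture is of the moment at which its call begins: read the wrist's pose just before it. camera_model takes no time and is no camera call.
- hand_in(): hands the job in; it is judged then, once.
The state is a dict: "t": time; "qpos": joint angles; "qd": joint speeds; "joint_efforts": joint torques, N m; "eef_pos": TCP position; "tool_rot": TCP orientation; "contact_force": force on the tool from outside, world axes, zero at the start; "moment": the same for the moment, N m; "finger_gap": finger opening in m; "grip_force": force on a finger pad.
Only numpy, scipy, OpenCV 4.12 (cv2) and the standard library are available. Lean on these libraries where they do the work, as an engineer would, in place of code of your own. Each camera call takes 0.05 s, during which the arm holds its last target. There are 200 camera calls.

## Task

Get the circuit board ready and start its test: press the large-headed push-lock beside the board fully down, then the small-headed push-lock fully down, then switch the power unit on by pushing the raised half of its rocker right down, and last press the long start bar fully down and finish while still holding it down. Work strictly in that order, pressing and touching only: pick nothing up, do not press the round stop button, and leave the board and everything else on the bench where it is.

Things in the scene. Friction and masses are not known exactly. Their poses are not given: they have to be found in the camera images.
- fixture: Fixed board fixture: aluminium plate 170 (x) x 250 (y) x 15 mm with a pink foam pad 15 mm thick in the middle. Origin under its centre on the table, z up. The push-locks stand 93 mm to either side of the centre along its y axis, the board between. Fixture, power unit and start box stand side by side, some 300 mm apart, in varying order.
- board: Loose green circuit board 150 (x) x 136 (y) x 3 mm with black chips up to 3 mm high, lying on the foam with its underside 30 mm above the table. Origin under its centre. To be left lying there.
- lock_large_top (a point): A push-lock on the fixture: steel post carrying a 60 mm steel clamp disc, 3 mm thick, with a round black head of 32 mm diameter and 10 mm height on it (the larger of the two heads). This point: centre of the head's top, z up; 57.5 mm above the table when up, 47.5 mm when fully down. At the left or right edge of the board; the side varies.
- lock_large (a joint): Plunger of the large-headed push-lock, m: 0 = fully up, 0.010 = fully down against its stop (starts at 0 to 0.002). Moves straight down against a steady 4 N of friction, no spring: it stays where it is left.
- lock_small_top (a point): A push-lock on the fixture: steel post carrying a 60 mm steel clamp disc, 3 mm thick, with a round black head of 18 mm diameter and 10 mm height on it (the smaller of the two heads). This point: centre of the head's top, z up; 57.5 mm above the table when up, 47.5 mm when fully down. At the left or right edge of the board; the side varies.
- lock_small (a joint): Plunger of the small-headed push-lock, m: 0 = fully up, 0.010 = fully down against its stop (starts at 0 to 0.002). Moves straight down against a steady 4 N of friction, no spring: it stays where it is left.
- power: Fixed power unit: grey box 120 x 120 x 55 mm with a black rocker in the middle of its top. Origin under its centre. The rocker's pivot lies 62 mm above the table along the box's y axis.
- rocker_press (a point): Where to push: top face of the rocker's raised half (towards the box's own +x, away from the robot), 22 mm from the pivot, 8 mm from the outer end. Two flat halves, each 30 x 30 mm, form a shallow V. Off: this half slopes up outwards at 0.4 rad, this point 73 mm above the table. On: this half is level, this point 65 mm above the table, the other half raised. Push straight down.
- rocker (a joint): Rocker angle, rad: 0 = off, 0.4 = fully on, at its stop (starts at 0 to 0.04). Needs about 3 to 4 N down at point rocker_press; friction only, it stays where it is left.
- start: Fixed start box: grey box 120 (x) x 130 (y) x 50 mm with the long start bar across the near part of its top and a round stop button behind it. Origin under its centre.
- start_bar_top (a point): Centre of the top of the long black start bar, 24 mm (box x) x 84 mm (box y). About 66 mm above the table when up, 58 mm when fully down.
- start_bar (a joint): Travel of the start bar, m: 0 = up, 0.008 = fully down at its stop. Straight down against a spring, 3 N at first and 7 N when fully down; it springs back when let go.
- stop_cap (a point): Centre of the top of the round black stop button, 24 mm diameter, on the start box 57 mm farther in box x and 30 mm in box y from the centre of the start bar; about 71 mm above the table. Not to be pressed.
- stop (a joint): Travel of the stop button, m: 0 = up, 0.005 = fully pressed; sprung.
- tray: Bystander, not to be moved: black parts tray 70 x 100 mm, 22 mm high, behind the fixture. Origin under its centre.
- jar: Bystander, not to be moved: amber glass jar, 44 mm diameter, 55 mm high, behind the fixture. Origin under its centre.
- spool: Bystander, not to be moved: aluminium solder reel, 56 mm diameter, 40 mm high, behind the power unit. Origin under its centre.
- tin: Bystander, not to be moved: round steel tin, 52 mm diameter, 35 mm high, behind the start box. Origin under its centre.
- loupe: Bystander, not to be moved: dark round eye-loupe cup, 48 mm diameter, 30 mm high, in front of the power unit (towards the robot). Origin under its centre.
- cutters: Bystander, not to be moved: small side cutters with orange handles lying flat, about 95 mm long, in front of the start box (towards the robot). Origin between its jaws and handles, at table level.
- driver: Bystander, not to be moved: black-handled screwdriver lying flat, 170 mm long, far back on the bench. Origin in its length, at table level.
Not all that is in view belongs to the job. What is shaped like the power but green or red is not meant.

How it is judged:
By the outcome, as a careful person would: the job done as asked, in the order asked, and still so for the second after the job is handed in, while the arm keeps its last pose, push and grip.
It also fails if it takes over 51 s, if anything falls off the work surface, if the arm or the gripper's body presses on something with over 40 N, if the wrist force passes 120 N, or if a joint passes its speed limit or range.

## Working session

There is one attempt and no reset: what is moved stays moved. The work goes in short steps, Python scripts to look and compute and a tool call to move; the robot and the scene stay as the last step left them, time stands still between calls to the robot, and variables do not carry over. Pictures are saved under pics/ and viewed, at most 10 in all, crops included, and the job is handed in when it is done.

Besides the shell and the picture viewer there is one more tool, called after "Emit:" as name(argument=value, ...) on one line, values as JSON. arm_command: Moves the arm, as the interface text tells. Its arguments: {"type":"object","properties":{"deltas":{"type":"array"},"fingers":{"type":"number"},"grip_force":{"type":"number"}},"required":["deltas"]}

```bash
mkdir -p pics; python3 - <<'E'
from workcell import *
import cv2,numpy as np
np.set_printoptions(precision=4,suppress=True)
o=get_obs();print(o);print(grip_depth() if callable(grip_depth) else grip_depth)
for n in("top","side"):
    cv2.imwrite(f"pics/{n}0.png",grab_frame(n));print(n,camera_model(n))
print(camera_model("wrist"))
E
```

```text
{'t': 0.0, 'qpos': array([ 1.213 ,  0.2134, -0.0351,  1.3235, -0.    ,  1.5708]), 'qd': array([ 0.0004,  0.0014, -0.0003, -0.0018, -0.0011, -0.0011]), 'joint_efforts': array([  0.0051, -68.6137,  48.7123,   0.0171,   0.0002,   0.    ]), 'eef_pos': array([0.175 , 0.468 , 0.2308]), 'tool_rot': array([-0.5589, -3.0913,  0.0017]), 'contact_force': array([-1.2289, -0.4095, -1.3845]), 'moment': array([ 0.0067, -0.0166,  0.0001]), 'grip_force': 0.0, 'finger_gap': 0.0851809691544957}
0.0187
top {'mtx': array([[477.0987,   0.    , 274.6516],
       [  0.    , 477.0987, 201.9182],
       [  0.    ,   0.    ,   1.    ]]), 'origin': array([0.3942, 0.0297, 1.2807]), 'orientation': array([-2.1775,  2.1725, -0.0642])}
side {'mtx': array([[433.4319,   0.    , 274.9117],
       [  0.    , 433.4319, 207.965 ],
       [  0.    ,   0.    ,   1.    ]]), 'origin': array([ 0.122 , -0.7682,  0.7598]), 'orientation': array([-2.2024,  0.4567, -0.2494])}
{'mtx': array([[371.5273,   0.    , 277.9304],
       [  0.    , 371.5273, 209.592 ],
       [  0.    ,   0.    ,   1.    ]]), 'T_tool_cam': array([[-0.0001, -0.9644, -0.2646,  0.0664],
       [ 1.    , -0.0003,  0.0007, -0.0007],
       [-0.0008, -0.2646,  0.9644, -0.1428],
       [ 0.    ,  0.    ,  0.    ,  1.    ]])}
```

View pics/top0.png

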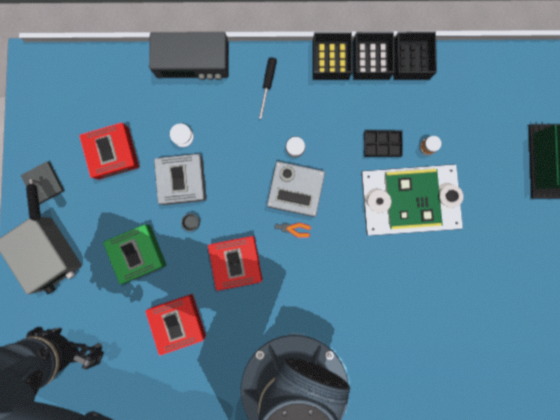

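View pics/side0.png

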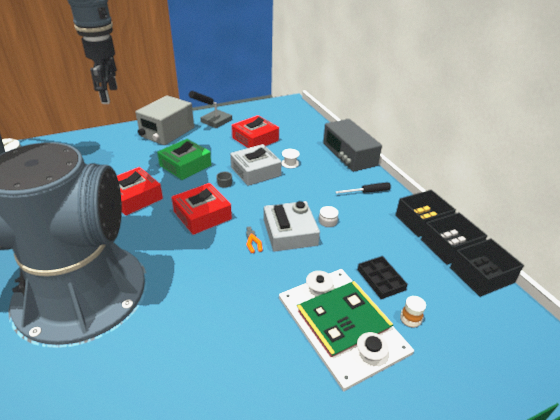

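The top picture shows the fixture at about (412,200), with locks near (378,201) and (452,196). The start box is at (296,188) and the grey power unit at (179,179). Red units at (109,151), (235,263) and (175,325) and the green one at (134,254) are decoys, because only the unit at (179,179) is grey. I'll confirm this in one enlarged crop.

```bash
python3 - <<'E'
import cv2,numpy as np
a=cv2.imread("pics/top0.png")
u=cv2.resize(a[155:245,355:470],None,fx=5,fy=5,interpolation=cv2.INTER_CUBIC)
v=cv2.resize(np.hstack([a[145:220,150:210],a[155:230,265:330]]),None,fx=6,fy=6,interpolation=cv2.INTER_CUBIC)
cv2.imwrite("pics/c1.png",u);cv2.imwrite("pics/c2.png",v)
E
```

```text
(no output)
```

View pics/c1.png

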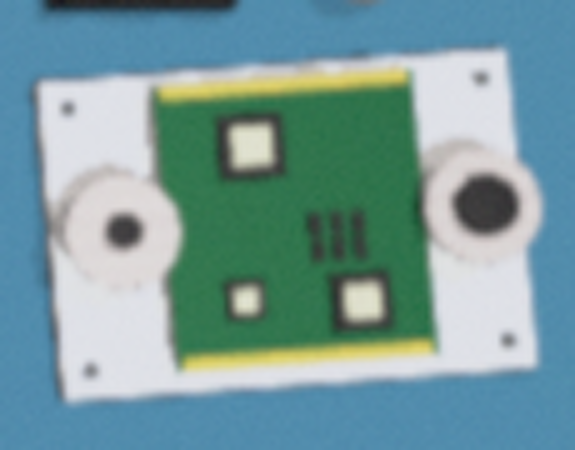

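View pics/c2.png

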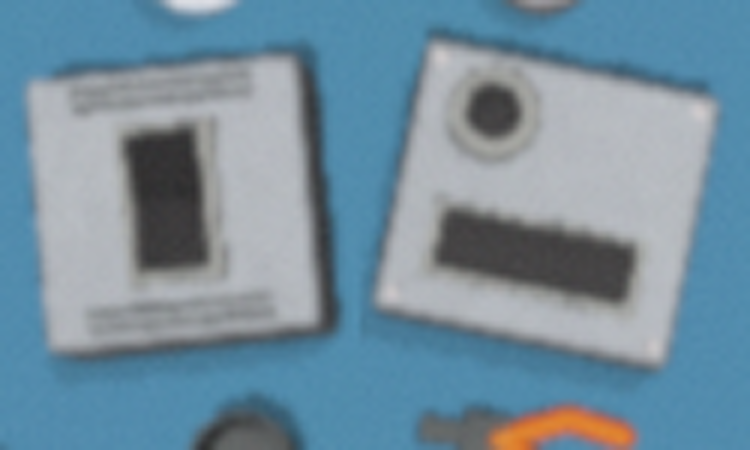

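The crops confirm it: the large head is on the right at full-image (451.8,195.4) and the small one on the left at (379.4,200.8). The start bar is at (293.6,197.1), with the stop button behind it at (286.8,172.9). The grey power unit's box-top centre is at (179.1,178.8).

```bash
cat > h.py <<'E'
from workcell import *
import numpy as np,cv2
from scipy.spatial.transform import Rotation as R
np.set_printoptions(precision=4,suppress=True)
def ray(px,z,name="top"):
    m=camera_model(name)
    if name=="wrist":
        o=get_obs();T=np.eye(4);T[:3,:3]=R.from_rotvec(o["tool_rot"]).as_matrix();T[:3,3]=o["eef_pos"]
        T=T@m["T_tool_cam"];Rm,c=T[:3,:3],T[:3,3]
    else: Rm,c=R.from_rotvec(m["orientation"]).as_matrix(),m["origin"]
    d=Rm@np.linalg.solve(m["mtx"],[px[0],px[1],1]);return c+d*(z-c[2])/d[2]
def to(p):
    o=get_obs();M=R.from_rotvec(o["tool_rot"]).as_matrix()
    return 1000*M.T@(np.array(p)-o["eef_pos"])
E
python3 - <<'E'
from h import *
L=ray((451.8,195.4),.0565);S=ray((379.4,200.8),.0565);B=ray((293.6,197.1),.066);ST=ray((286.8,172.9),.071)
f=lambda u,v:((u+.5)/6-.5+150,(v+.5)/6-.5+145)
C=[ray(f(*p),.055) for p in((28,85),(298,52),(328,330),(55,355))]
c=np.mean(C,0);d=(C[0]+C[1]-C[2]-C[3]);d=d/np.linalg.norm(d)
print("L",L,"S",S,"dist",np.linalg.norm(L-S),"B",B,"stop",ST,"bd",np.linalg.norm((B-ST)[:2]),np.hypot(57,30))
print("power",c,"sides",[np.linalg.norm(C[i]-C[i-1]) for i in range(4)],"yaw",np.degrees(np.arctan2(d[1],d[0])),"press",c+.022*d)
print("bar yaw",np.degrees(np.arctan2(*(ST-B)[1::-1])-np.arctan2(30,57)))
o=get_obs();print(R.from_rotvec(o["tool_rot"]).as_matrix());print([to(list(p[:2])+[.15]) for p in (L,S)])
E
```

```text
L [ 0.5042 -0.4036  0.0565] S [ 0.4901 -0.2187  0.0565] dist 0.18547665875555377 B [0.4985 0.0015 0.066 ] stop [0.56   0.0189 0.071 ] bd 0.06399838481239199 64.41273166075166
power [0.5467 0.2981 0.055 ] sides [np.float64(0.11837746351296016), np.float64(0.11823505192419707), np.float64(0.121890944916978), np.float64(0.11833388031722636)] yaw 6.93892185667811 press [0.5686 0.3008 0.055 ]
bar yaw -11.92032892719351
[[-0.9367  0.3502 -0.0003]
 [ 0.3502  0.9367 -0.0009]
 [-0.     -0.001  -1.    ]]
[array([-613.654 , -701.0777,   81.5776]), array([-535.6156, -532.8173,   81.4089])]
```

Emit:
arm_command(deltas=[{"turn": -6.8},{"turn": -6.8},{"turn": -6.9},{"tx": -11,"ty": -29},{"tx": -11,"ty": -29},{"tx": -11,"ty": -29},{"tx": -11,"ty": -29},{"tx": -11,"ty": -29},{"tx": -11,"ty": -29},{"tx": -11,"ty": -29},{"tx": -11,"ty": -29},{"tx": -11,"ty": -29}], fingers=-1, grip_force=20)

```text
schema error: expected keys tx, ty, tz, turn
```

Emit:
arm_command(deltas=[{"tx": -11,"ty": -29},{"tx": -11,"ty": -29},{"tx": -11,"ty": -29},{"tx": -11,"ty": -29},{"tx": -11,"ty": -29},{"tx": -11,"ty": -29},{"tx": -11,"ty": -29},{"tx": -11,"ty": -29},{"tx": -11,"ty": -29},{"tx": -11,"ty": -29},{"tx": -11,"ty": -29},{"tx": -11,"ty": -29}])

```text
schema error: expected keys tx, ty, tz, turn
```

Emit:
arm_command(deltas=[{"tx": -11,"ty": -29},{"tx": -11,"ty": -29},{"tx": -11,"ty": -29},{"tx": -11,"ty": -29},{"tx": -11,"ty": -29},{"tx": -11,"ty": -29,"tz": 10},{"tx": -11,"ty": -29,"tz": 15},{"tz": 15},{"tz": 15},{"tz": 10}])

```text
schema error: expected keys tx, ty, tz, turn
```

```bash
python3 - <<'E'
from h import *
o=get_obs();print(o["t"],o["eef_pos"],o["contact_force"],o["finger_gap"],R.from_rotvec(o["tool_rot"]).as_matrix()[:,1],to((.5042,-.4036,.065)))
cv2.imwrite("pics/w1.png",grab_frame("wrist"))
E
```

```text
0.1 [0.175  0.468  0.2309] [1.0446 0.6142 0.9476] 0.08564953361566559 [ 0.3502  0.9367 -0.001 ] [-613.6064 -700.9929  166.5775]
```

View pics/w1.png

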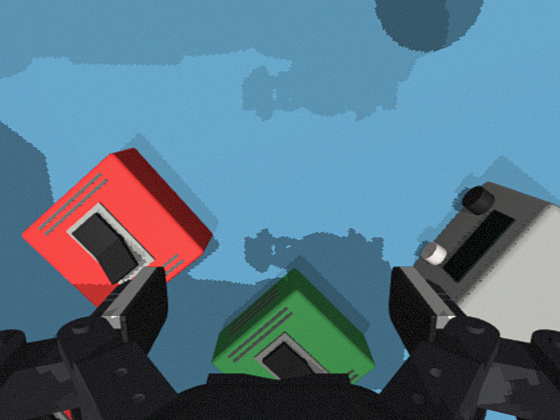

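All four keys are needed in each row, so nothing has moved yet. The wrist picture still shows the start view, with decoy units and open fingers.

Emit:
arm_command(deltas=[{"tx": 0,"ty": 0,"tz": 0,"turn": -6.8},{"tx": 0,"ty": 0,"tz": 0,"turn": -6.8},{"tx": 0,"ty": 0,"tz": 0,"turn": -6.9},{"tx": -11,"ty": -29,"tz": 0,"turn": 0},{"tx": -11,"ty": -29,"tz": 0,"turn": 0},{"tx": -11,"ty": -29,"tz": 0,"turn": 0},{"tx": -11,"ty": -29,"tz": 0,"turn": 0},{"tx": -11,"ty": -29,"tz": 0,"turn": 0},{"tx": -11,"ty": -29,"tz": 0,"turn": 0},{"tx": -11,"ty": -29,"tz": 0,"turn": 0},{"tx": -11,"ty": -29,"tz": 0,"turn": 0},{"tx": -11,"ty": -29,"tz": 0,"turn": 0}], fingers=-1, grip_force=20)

```text
t: 1.15
eef_pos: [0.2741, 0.2059, 0.2313]
tool_rot: [-0.001, 3.142, 0.0]
contact_force: [0.5, 0.5, -0.3]
finger_gap: -0.0002
grip_force: 0.0
```

Emit:
arm_command(deltas=[{"tx": -11,"ty": -29,"tz": 0,"turn": 0},{"tx": -11,"ty": -29,"tz": 0,"turn": 0},{"tx": -11,"ty": -29,"tz": 0,"turn": 0},{"tx": -11,"ty": -29,"tz": 0,"turn": 0},{"tx": -11,"ty": -29,"tz": 0,"turn": 0},{"tx": -11,"ty": -29,"tz": 0,"turn": 0},{"tx": -11,"ty": -29,"tz": 0,"turn": 0},{"tx": -11,"ty": -29,"tz": 0,"turn": 0},{"tx": -11,"ty": -29,"tz": 0,"turn": 0},{"tx": -11,"ty": -29,"tz": 0,"turn": 0},{"tx": -11,"ty": -29,"tz": 0,"turn": 0},{"tx": -11,"ty": -29,"tz": 0,"turn": 0}])

```text
t: 2.15
eef_pos: [0.4062, -0.1424, 0.2312]
tool_rot: [-0.001, -3.141, -0.0]
contact_force: [1.7, 0.0, 0.3]
finger_gap: 0.0001
grip_force: 0.0
```

Emit:
arm_command(deltas=[{"tx": -11,"ty": -29,"tz": 0,"turn": 0},{"tx": -11,"ty": -29,"tz": 0,"turn": 0},{"tx": -11,"ty": -29,"tz": 0,"turn": 0},{"tx": -11,"ty": -29,"tz": 10,"turn": 0},{"tx": -11,"ty": -29,"tz": 15,"turn": 0},{"tx": -11,"ty": -29,"tz": 20,"turn": 0},{"tx": -11,"ty": -29,"tz": 20,"turn": 0},{"tx": 0,"ty": 0,"tz": 15,"turn": 0},{"tx": 0,"ty": 0,"tz": 10,"turn": 0},{"tx": 0,"ty": 0,"tz": 0,"turn": 0}])

```text
t: 2.98
eef_pos: [0.4819, -0.3428, 0.1389]
tool_rot: [-0.0, -3.138, -0.004]
contact_force: [-0.6, -0.1, 0.1]
finger_gap: 0.0
grip_force: 0.0
```

```bash
python3 - <<'E'
from h import *
o=get_obs();print(o["t"],o["eef_pos"],o["contact_force"],o["finger_gap"],R.from_rotvec(o["tool_rot"]).as_matrix()[:,1],to((.5042,-.4036,.065)))
cv2.imwrite("pics/w2.png",grab_frame("wrist"))
E
```

```text
2.9833 [ 0.4819 -0.3428  0.1389] [-0.641  -0.1346  0.0943] 1.141274960350245e-05 [0.0003 1.     0.0024] [-22.5414 -60.99    73.7023]
```

View pics/w2.png

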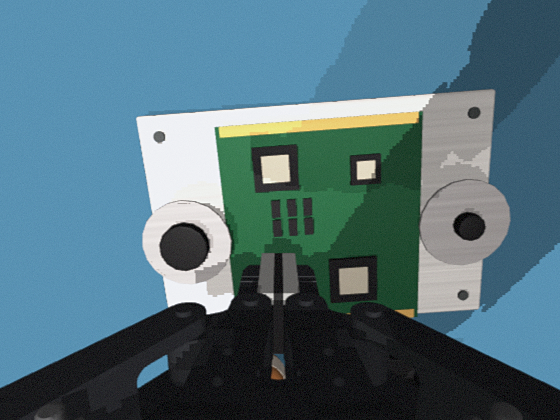

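The wrist view shows the large head at (184,246) on the −y side, the small head at (468,226), and the shut fingertips over the board near (277,258).

```bash
python3 - <<'E'
from h import *
print(ray((184,246),.0565,"wrist"),ray((468,226),.0565,"wrist"))
E
```

```text
[ 0.5025 -0.4045  0.0565] [ 0.4889 -0.2214  0.0565]
```

Emit:
arm_command(deltas=[{"tx": -10.5,"ty": -30,"tz": 0,"turn": 0},{"tx": -11,"ty": -31,"tz": 5,"turn": 0},{"tx": 0,"ty": 0,"tz": 20,"turn": 0},{"tx": 0,"ty": 0,"tz": 20,"turn": 0},{"tx": 0,"ty": 0,"tz": 15,"turn": 0},{"tx": 0,"ty": 0,"tz": 8,"turn": 0},{"tx": 0,"ty": 0,"tz": 3,"turn": 0},{"tx": 0,"ty": 0,"tz": 0,"turn": 0},{"tx": 0,"ty": 0,"tz": 0,"turn": 0}])

```text
t: 3.78
eef_pos: [0.5052, -0.4048, 0.0718]
tool_rot: [-0.001, 3.14, -0.002]
contact_force: [-0.1, -0.6, -1.1]
finger_gap: -0.0001
grip_force: 0.0
```

Emit:
arm_command(deltas=[{"tx": 0,"ty": 0,"tz": 3,"turn": 0},{"tx": 0,"ty": 0,"tz": 3,"turn": 0},{"tx": 0,"ty": 0,"tz": 3,"turn": 0},{"tx": 0,"ty": 0,"tz": 3,"turn": 0},{"tx": 0,"ty": 0,"tz": 2,"turn": 0},{"tx": 0,"ty": 0,"tz": 2,"turn": 0},{"tx": 0,"ty": 0,"tz": 2,"turn": 0},{"tx": 0,"ty": 0,"tz": 2,"turn": 0},{"tx": 0,"ty": 0,"tz": 1,"turn": 0},{"tx": 0,"ty": 0,"tz": 1,"turn": 0},{"tx": 0,"ty": 0,"tz": 0,"turn": 0},{"tx": 0,"ty": 0,"tz": 0,"turn": 0}])

```text
t: 4.78
eef_pos: [0.5046, -0.4047, 0.0482]
tool_rot: [-0.0, -3.142, -0.0]
contact_force: [0.7, 0.0, -0.3]
finger_gap: -0.0001
grip_force: 0.0
```

Emit:
arm_command(deltas=[{"tx": 0,"ty": 0,"tz": 0.5,"turn": 0},{"tx": 0,"ty": 0,"tz": 0.5,"turn": 0},{"tx": 0,"ty": 0,"tz": 0.5,"turn": 0},{"tx": 0,"ty": 0,"tz": 0,"turn": 0},{"tx": 0,"ty": 0,"tz": 0,"turn": 0},{"tx": 0,"ty": 0,"tz": 0,"turn": 0}])

```text
t: 5.28
eef_pos: [0.5047, -0.4048, 0.0474]
tool_rot: [0.0, 3.141, -0.001]
contact_force: [-3.6, 2.0, 9.8]
finger_gap: -0.0002
grip_force: 4.9
```

Emit:
arm_command(deltas=[{"tx": 0,"ty": 0,"tz": 0.5,"turn": 0},{"tx": 0,"ty": 0,"tz": 0,"turn": 0},{"tx": 0,"ty": 0,"tz": 0,"turn": 0}])

```text
t: 5.53
eef_pos: [0.5047, -0.4048, 0.0473]
tool_rot: [0.0, 3.141, -0.001]
contact_force: [-4.6, 4.1, 14.8]
finger_gap: -0.0004
grip_force: 7.6
```

The force is climbing while z stays still, so the large lock is at its stop. Next is the small one.

Emit:
arm_command(deltas=[{"tx": 0,"ty": 0,"tz": -10,"turn": 0},{"tx": 0,"ty": 0,"tz": -15,"turn": 0},{"tx": 0,"ty": 0,"tz": -15,"turn": 0},{"tx": 2,"ty": 25,"tz": 0,"turn": 0},{"tx": 3,"ty": 35,"tz": 0,"turn": 0},{"tx": 3,"ty": 35,"tz": 0,"turn": 0},{"tx": 3,"ty": 35,"tz": 0,"turn": 0},{"tx": 3,"ty": 35,"tz": 0,"turn": 0},{"tx": 1.5,"ty": 20,"tz": 0,"turn": 0},{"tx": 0,"ty": 0,"tz": 5,"turn": 0},{"tx": 0,"ty": 0,"tz": 10,"turn": 0},{"tx": 0,"ty": 0,"tz": 0,"turn": 0}])

```text
t: 6.53
eef_pos: [0.4886, -0.2198, 0.0698]
tool_rot: [0.0, -3.14, -0.001]
contact_force: [-0.5, 0.0, -0.8]
finger_gap: -0.0003
grip_force: 0.0
```

Emit:
arm_command(deltas=[{"tx": 0,"ty": 0,"tz": 0,"turn": 0},{"tx": 0,"ty": 0,"tz": 0,"turn": 0}])

```text
t: 6.7
eef_pos: [0.489, -0.2205, 0.0711]
tool_rot: [-0.002, -3.141, -0.0]
contact_force: [0.3, -1.2, 0.1]
finger_gap: 0.0
grip_force: 0.0
```

Emit:
arm_command(deltas=[{"tx": 0,"ty": 0,"tz": 3,"turn": 0},{"tx": 0,"ty": 0,"tz": 3,"turn": 0},{"tx": 0,"ty": 0,"tz": 3,"turn": 0},{"tx": 0,"ty": 0,"tz": 3,"turn": 0},{"tx": 0,"ty": 0,"tz": 2,"turn": 0},{"tx": 0,"ty": 0,"tz": 2,"turn": 0},{"tx": 0,"ty": 0,"tz": 2,"turn": 0},{"tx": 0,"ty": 0,"tz": 2,"turn": 0},{"tx": 0,"ty": 0,"tz": 2,"turn": 0},{"tx": 0,"ty": 0,"tz": 1,"turn": 0},{"tx": 0,"ty": 0,"tz": 0,"turn": 0},{"tx": 0,"ty": 0,"tz": 0,"turn": 0}])

```text
t: 7.7
eef_pos: [0.4892, -0.2197, 0.0482]
tool_rot: [0.0, 3.141, 0.0]
contact_force: [-0.5, -0.2, -0.5]
finger_gap: 0.0002
grip_force: 0.0
```

Emit:
arm_command(deltas=[{"tx": 0,"ty": 0,"tz": 0.5,"turn": 0},{"tx": 0,"ty": 0,"tz": 0.5,"turn": 0},{"tx": 0,"ty": 0,"tz": 0,"turn": 0},{"tx": 0,"ty": 0,"tz": 0,"turn": 0}])

```text
t: 8.03
eef_pos: [0.4893, -0.2197, 0.0475]
tool_rot: [-0.0, 3.141, -0.0]
contact_force: [-1.2, 0.4, 4.8]
finger_gap: -0.0
grip_force: 2.1
```

Emit:
arm_command(deltas=[{"tx": 0,"ty": 0,"tz": 0.5,"turn": 0},{"tx": 0,"ty": 0,"tz": 0.5,"turn": 0},{"tx": 0,"ty": 0,"tz": 0,"turn": 0},{"tx": 0,"ty": 0,"tz": 0,"turn": 0}])

```text
t: 8.37
eef_pos: [0.4894, -0.2197, 0.0472]
tool_rot: [-0.0, 3.141, -0.001]
contact_force: [-5.1, 3.0, 19.0]
finger_gap: 0.0004
grip_force: 9.3
```

Emit:
arm_command(deltas=[{"tx": 0,"ty": 0,"tz": -15,"turn": 0},{"tx": 0,"ty": 0,"tz": -30,"turn": 0},{"tx": 0,"ty": 10,"tz": -30,"turn": 0},{"tx": -3,"ty": 25,"tz": -10,"turn": 0},{"tx": -6,"ty": 35,"tz": 0,"turn": 0},{"tx": -6,"ty": 35,"tz": 0,"turn": 0},{"tx": -6,"ty": 35,"tz": 0,"turn": 0},{"tx": -6,"ty": 35,"tz": 0,"turn": 0},{"tx": -6,"ty": 35,"tz": 0,"turn": 0},{"tx": -6,"ty": 35,"tz": 0,"turn": 0},{"tx": -6,"ty": 35,"tz": 0,"turn": 0},{"tx": -6,"ty": 35,"tz": 0,"turn": 0}])

```text
t: 9.37
eef_pos: [0.54, 0.0971, 0.1313]
tool_rot: [-0.0, 3.142, -0.0]
contact_force: [0.1, -0.9, -0.1]
finger_gap: 0.0001
grip_force: 0.0
```

Emit:
arm_command(deltas=[{"tx": -6,"ty": 35,"tz": 0,"turn": 0},{"tx": -6,"ty": 35,"tz": 0,"turn": 0},{"tx": -6,"ty": 35,"tz": 0,"turn": 0},{"tx": -6,"ty": 35,"tz": 0,"turn": 0},{"tx": -4,"ty": 35,"tz": 0,"turn": 0},{"tx": 0,"ty": 30,"tz": 0,"turn": 0},{"tx": 0,"ty": 0,"tz": 0,"turn": -7},{"tx": 0,"ty": 0,"tz": 0,"turn": 0},{"tx": 0,"ty": 0,"tz": 0,"turn": 0}])

```text
t: 10.12
eef_pos: [0.5679, 0.3002, 0.1309]
tool_rot: [0.188, -3.135, 0.001]
contact_force: [0.4, -0.3, 0.5]
finger_gap: 0.0
grip_force: 0.0
```

```bash
python3 - <<'E'
from h import *
o=get_obs();print(o["t"],o["eef_pos"],R.from_rotvec(o["tool_rot"]).as_matrix()[:,1],to((.5686,.3008,.08)))
cv2.imwrite("pics/w3.png",grab_frame("wrist"))
E
```

```text
10.1167 [0.5679 0.3002 0.1309] [-0.1196  0.9928 -0.0004] [-0.767   0.5758 50.9441]
```

View pics/w3.png

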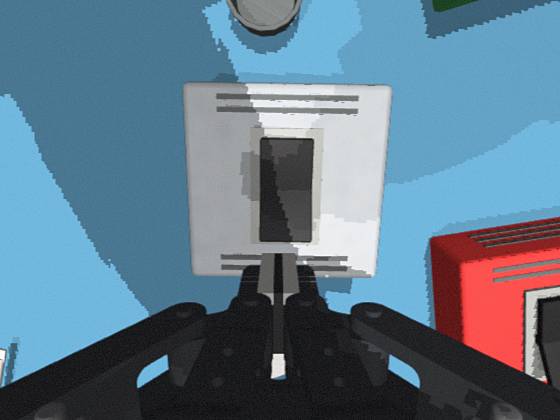

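The wrist view shows the grey unit with its rocker from (260,138) to (313,241). The frame around the rocker is centred near (286.5,186).

```bash
python3 - <<'E'
from h import *
f=[ray(p,.056,"wrist") for p in((253,128),(323,128),(319,243),(251,243))];b=[ray(p,.055,"wrist") for p in((185,83),(391,85),(376,277),(193,274))]
for c in(f,b):
    d=c[2]+c[3]-c[0]-c[1];d/=np.linalg.norm(d);print(np.mean(c,0),d,np.mean(c,0)+.022*d)
print(ray((313,241),.0757,"wrist"),ray((261,241),.0757,"wrist"))
E
```

```text
[0.5473 0.3015 0.056 ] [0.9951 0.0986 0.    ] [0.5692 0.3037 0.056 ]
[0.5466 0.3014 0.055 ] [0.9943 0.1062 0.    ] [0.5685 0.3037 0.055 ]
[0.5719 0.3193 0.0757] [0.5754 0.2901 0.0757]
```

Emit:
arm_command(deltas=[{"tx": -1,"ty": 2,"tz": 15,"turn": 0},{"tx": 0,"ty": 0,"tz": 20,"turn": 0},{"tx": 0,"ty": 0,"tz": 10,"turn": 0},{"tx": 0,"ty": 0,"tz": 5,"turn": 0},{"tx": 0,"ty": 0,"tz": 3,"turn": 0},{"tx": 0,"ty": 0,"tz": 3,"turn": 0},{"tx": 0,"ty": 0,"tz": 2,"turn": 0},{"tx": 0,"ty": 0,"tz": 2,"turn": 0},{"tx": 0,"ty": 0,"tz": 2,"turn": 0},{"tx": 0,"ty": 0,"tz": 2,"turn": 0},{"tx": 0,"ty": 0,"tz": 0,"turn": 0},{"tx": 0,"ty": 0,"tz": 0,"turn": 0}])

```text
t: 11.17
eef_pos: [0.5687, 0.3025, 0.0672]
tool_rot: [0.192, -3.135, -0.0]
contact_force: [2.1, -0.3, 0.9]
finger_gap: 0.0
grip_force: 0.7
```

Emit:
arm_command(deltas=[{"tx": 0,"ty": 0,"tz": 0.5,"turn": 0},{"tx": 0,"ty": 0,"tz": 0.5,"turn": 0},{"tx": 0,"ty": 0,"tz": 0.5,"turn": 0},{"tx": 0,"ty": 0,"tz": 0.5,"turn": 0},{"tx": 0,"ty": 0,"tz": 0,"turn": 0},{"tx": 0,"ty": 0,"tz": 0,"turn": 0}])

```text
t: 11.67
eef_pos: [0.5688, 0.3024, 0.0653]
tool_rot: [0.192, -3.136, 0.0]
contact_force: [1.4, 2.1, 2.7]
finger_gap: -0.0001
grip_force: 1.0
```

Emit:
arm_command(deltas=[{"tx": 0,"ty": 0,"tz": 0.5,"turn": 0},{"tx": 0,"ty": 0,"tz": 0.5,"turn": 0},{"tx": 0,"ty": 0,"tz": 0.5,"turn": 0},{"tx": 0,"ty": 0,"tz": 0,"turn": 0},{"tx": 0,"ty": 0,"tz": 0,"turn": 0}])

```text
t: 12.08
eef_pos: [0.5689, 0.3025, 0.0649]
tool_rot: [-0.192, 3.135, 0.001]
contact_force: [-4.1, -2.1, 16.9]
finger_gap: -0.0
grip_force: 8.5
```

Emit:
arm_command(deltas=[{"tx": 0,"ty": 0,"tz": -15,"turn": 0},{"tx": 0,"ty": 0,"tz": -25,"turn": 0},{"tx": 0,"ty": 0,"tz": -25,"turn": 7},{"tx": 5,"ty": -26,"tz": 0,"turn": 0},{"tx": 8,"ty": -35,"tz": 0,"turn": 0},{"tx": 8,"ty": -35,"tz": 0,"turn": 0},{"tx": 8,"ty": -35,"tz": 0,"turn": 0},{"tx": 8,"ty": -35,"tz": 0,"turn": 0},{"tx": 8,"ty": -35,"tz": 0,"turn": 0},{"tx": 8,"ty": -35,"tz": 0,"turn": 0},{"tx": 8,"ty": -35,"tz": 0,"turn": 0},{"tx": 9,"ty": -30,"tz": 0,"turn": 0}])

```text
t: 13.08
eef_pos: [0.4977, -0.0005, 0.1286]
tool_rot: [-0.0, -3.141, 0.0]
contact_force: [0.3, 0.2, -1.1]
finger_gap: -0.0001
grip_force: 0.0
```

Emit:
arm_command(deltas=[{"tx": 0,"ty": 0,"tz": 0,"turn": 6},{"tx": 0,"ty": 0,"tz": 0,"turn": 6},{"tx": 0,"ty": 0,"tz": 0,"turn": 0},{"tx": 0,"ty": 0,"tz": 0,"turn": 0}])

```text
t: 13.42
eef_pos: [0.4986, 0.0014, 0.1287]
tool_rot: [-0.324, -3.124, -0.0]
contact_force: [-0.1, -0.5, 0.1]
finger_gap: -0.0003
grip_force: 0.0
```

```bash
python3 - <<'E'
from h import *
o=get_obs();print(o["t"],o["eef_pos"],R.from_rotvec(o["tool_rot"]).as_matrix()[:,1],to((.4985,.0015,.072)))
w=grab_frame("wrist");t=grab_frame("top")
p=cv2.resize(t[140:225,145:220],None,fx=4,fy=4,interpolation=cv2.INTER_CUBIC)
q=np.zeros((420,p.shape[1],3),np.uint8);q[:p.shape[0]]=p[:420]
im=np.hstack([w[:, 40:500],q]);print(im.shape);cv2.imwrite("pics/w4.png",im)
E
```

```text
13.4167 [0.4986 0.0014 0.1287] [ 0.2049  0.9788 -0.    ] [ 0.0595  0.0559 56.6609]
(420, 760, 3)
```

View pics/w4.png

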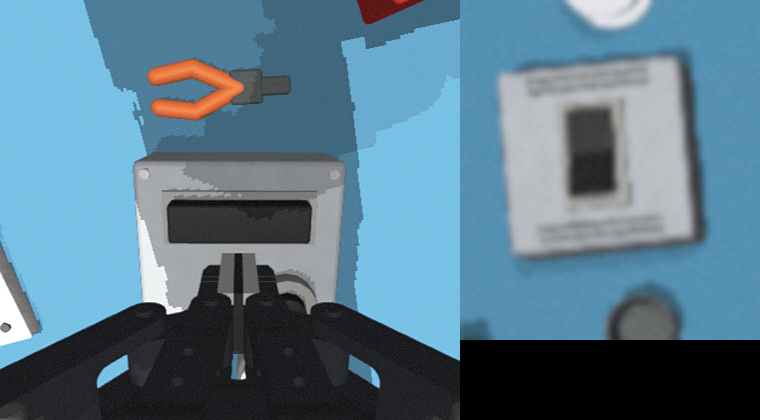

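The left panel shows the bar at full-image columns 209–352 and rows 205–243, clear in front of the stop button. The right panel shows the rocker with its shading flipped, so the power unit is on.

```bash
python3 - <<'E'
from h import *
for p in((280.5,225),(280,205),(280,243)): w=ray(p,.066,"wrist");print(w,to(w))
E
```

```text
[0.4981 0.0027 0.066 ] [ 0.8074  0.8521 62.642 ]
[0.4863 0.0049 0.066 ] [12.7953  0.5456 62.6472]
[0.5089 0.0002 0.066 ] [-10.2915   0.5773  62.6372]
```

Centred to within 1 mm. Pressing down.

Emit:
arm_command(deltas=[{"tx": 0.5,"ty": 0.5,"tz": 20,"turn": 0},{"tx": 0,"ty": 0,"tz": 20,"turn": 0},{"tx": 0,"ty": 0,"tz": 12,"turn": 0},{"tx": 0,"ty": 0,"tz": 4,"turn": 0},{"tx": 0,"ty": 0,"tz": 3,"turn": 0},{"tx": 0,"ty": 0,"tz": 3,"turn": 0},{"tx": 0,"ty": 0,"tz": 2,"turn": 0},{"tx": 0,"ty": 0,"tz": 2,"turn": 0},{"tx": 0,"ty": 0,"tz": 2,"turn": 0},{"tx": 0,"ty": 0,"tz": 1,"turn": 0},{"tx": 0,"ty": 0,"tz": 0,"turn": 0},{"tx": 0,"ty": 0,"tz": 0,"turn": 0}])

```text
t: 14.52
eef_pos: [0.4989, 0.0021, 0.0602]
tool_rot: [0.328, 3.123, 0.001]
contact_force: [-1.2, 1.6, 5.9]
finger_gap: 0.0001
grip_force: 2.8
```

Emit:
arm_command(deltas=[{"tx": 0,"ty": 0,"tz": 0.5,"turn": 0},{"tx": 0,"ty": 0,"tz": 0.5,"turn": 0},{"tx": 0,"ty": 0,"tz": 0.5,"turn": 0},{"tx": 0,"ty": 0,"tz": 0.5,"turn": 0},{"tx": 0,"ty": 0,"tz": 0,"turn": 0},{"tx": 0,"ty": 0,"tz": 0,"turn": 0}])

```text
t: 15.02
eef_pos: [0.4989, 0.0021, 0.0583]
tool_rot: [0.328, 3.123, 0.001]
contact_force: [-1.7, 2.3, 7.2]
finger_gap: -0.0001
grip_force: 3.3
```

Emit:
arm_command(deltas=[{"tx": 0,"ty": 0,"tz": 0.5,"turn": 0},{"tx": 0,"ty": 0,"tz": 0.5,"turn": 0},{"tx": 0,"ty": 0,"tz": 0.5,"turn": 0},{"tx": 0,"ty": 0,"tz": 0,"turn": 0},{"tx": 0,"ty": 0,"tz": 0,"turn": 0},{"tx": 0,"ty": 0,"tz": 0,"turn": 0}])

```text
t: 15.52
eef_pos: [0.4991, 0.0021, 0.0578]
tool_rot: [0.328, 3.123, 0.001]
contact_force: [-8.5, 1.2, 28.1]
finger_gap: 0.0
grip_force: 13.8
```

```bash
python3 -c "
from workcell import *
o=get_obs();print(o['eef_pos'],o['contact_force']);print(hand_in())"
```

```text
[0.49905355 0.00214161 0.05781293] [-8.50608857  1.18740862 28.14196728]
the job is handed in; nothing more can be done
None
```

I pressed the large lock, the small lock, the rocker and the start bar down to their stops in that order, each confirmed by force readings, and handed the job in at about 15.5 s with the bar still held down at about 28 N.

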